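# Change the battery of the bench scale

### The arm

A 6-joint arm with a two-finger parallel gripper is mounted at the origin on a cart in front of the work surface, level with it; the furniture and walls round the work are solid. World frame = base frame: x ahead of the robot, y to its left, z up, the work surface at z = 0. Lengths are in mm, angles in rad, forces in N, time in s.
With the tool pointing down it reaches from about 350 to 975 mm from the base axis. Payload 7.1 kg.
Tool frame: the origin (TCP) lies at the very end of the fingers, on their centre line; the grasp point (between the pads) lies 19 mm behind it; z points along the fingers, x is the direction in which the jaws open and shut, and the axes are right-handed (so a half turn about z gives the same grasp; the last joint's range is limited). The gripper opens to 88 mm and grips with 3 to 60 N. Pads are 20 mm wide; open, the fingers measure 115 mm over their backs; the gripper's body (75 mm by 178 mm) begins 61 mm behind the grasp point.
Start: joints at [-1.134, 0.423, 1.63, -0, 1.089, -0.019], TCP at [275.127, -561.168, 222.675] pointing down, gripper open.
Joint ranges: [-3, 3], [-0.9, 2.11], [0.09, 2.58], [-1.31, 4.45], [0.11, 2.69], [-2.54, 2.54]. Speed limits (rad/s): [2.39, 2.39, 3.01, 3.14, 3.14, 3.14].

### API

Orientations are given as a rotation vector (axis times angle).
In Python, from workcell import ctrl gives the robot as it stands. The module is installed in compiled form; this text tells all that it offers.
- The arm moves only by the tool move_arm, never from a script. Its argument "motion" is a list of rows, each a list of 2 entries, a list of its own where there are three numbers: the shift along the tool's x, y, z normalised to -1 to 1, where 1 is 150 mm, then the turn, a rotation vector about the tool's x, y, z normalised to -1 to 1, where 1 is 60 degrees. In form: [[[x, y, z], [rx, ry, rz]], ...]. A call has exactly 5 rows; each row is the pose to reach, as a shift and turn from the pose commanded when the call began, along the tool's axes at that moment; what a row does not reach only later rows make up. A row lasts 1/8 s, in which the tool goes at most 62.5 mm and 10.7 degrees, less where a joint would pass 70% of its speed; a pose out of reach is approached as far as the arm can. A call with a number of a shift or a turn outside -1 to 1 is refused whole. A call with a gripper value outside its range is refused whole. "gripper" is the opening, from 0 (shut) to 1 (fully open), set as the call begins (left out, the last holds). The fingers move at their own pace and stop on an object; the grip force is fixed at half the most. Time passes only in rows, so rows that repeat a pose let the fingers close, or fill a call up. It gives the time, the measured TCP pose, the force and the opening at its end, in the units of the state.
- ctrl.get_obs(): the state, without advancing time (a new reading comes with each control period).
- ctrl.get_image(name): name is "scene" or "side" or "wrist"; returns a dict with "pixels" (384x512x3 uint8, red, green, blue), "camera_matrix" (3x3 intrinsics, pixels), "R" (3x3) and "t" (3): a world point X has camera coordinates R X + t; the wrist camera has in their place "mount" (4x4, takes a point from camera to tool coordinates, whose origin is the TCP and whose axes are the tool frame's). Camera axes: x right, y down, z forward; pixel columns grow to the right and rows downward; lengths in mm; the calibration is good to about 2 mm. A picture is of the moment at which its call begins: read the wrist's pose just before it. There is no depth.
- ctrl.close_job(): hands the job in, once; it reports no verdict.
Trained networks look in the newest picture that a camera, given by its name, has taken for a name from the list of things; names that differ only in an ending like _2 or _b are one class to them, and where a whole thing is asked for, a point or a joint stands for the part that bears it (a point fixed in the world has none). Each returns a list of dicts, best first, with "p" (0 to 1); they miss things now and then, are a little off and sometimes report something else, mostly with a low value. They report only what shows in the picture. A call takes as long as a camera call.
- ctrl.boxes_of(camera, name): "location" ([x, y, z] in mm, in world coordinates, good to about 4 mm: the middle of the surface that is visible of it).
- ctrl.regions_of(camera, name): "mask" (384x512 bool, what is visible of it).
- ctrl.pinpoint(camera, name): "location" ([x, y, z] in mm, in world coordinates, good to about 4 mm: a listed point, or the origin of a listed thing).
The state is a dict: "t": time; "qpos": joint angles; "qvel": joint speeds; "joint_torque": joint torques, N m; "ee_pos": TCP position; "orientation": TCP orientation; "ft_force": force on the tool from outside, world axes, zero at the start; "moment": the same for the moment, N m; "width": finger opening in mm.
Only numpy, scipy, OpenCV 4.12 (cv2) and the standard library are available. Lean on these libraries where they do the work, as an engineer would, in place of code of your own. Each camera call takes 0.05 s, during which the arm holds its last target.

### The job

Take the black battery pack out of the bay under the bench scale, where a hook inside catches it on one side: pull until it catches, ease it back, slide it over to the free side and draw it out. Then lay it flat in the charger, back plate first against the end block with the contacts, fully home and let go. Leave the tub on the scale and the other things on the table where they are.

Things in the scene. Friction and masses are not known exactly. Their poses are not given: they have to be found in the camera images.
- scale: White bench scale, fixed. Origin on the table, middle of the bay's mouth, under the front edge of the closed steel weighing plate; x points into the bay, y left, z up. Mouth faces -x, about to the robot. Bay (mm, floor is the table): side walls y = -82 and 82, back wall x = 140, ceiling z = 90. Weighing plate x 0 to 185, y -98 to 98, top z = 108. Display head behind, x about 200, y -50, up to z 270.
- bay (a point): Point on the table in the bay, 52 mm inside the mouth, midway, axes as the scale's. On ONE side of it, left or right (differs each time, not told), stands a fixed post of full height: x -6 to 6 mm, from 36 mm off the middle out to the side wall; a barb on its inner edge (36 to 41 mm off the middle) points into the bay to x = 14. On the other side only a flat 1 mm plate: free.
- battery: Black battery pack, about 300 g, loose on the table in the bay, turned under 3 degrees from the scale. Origin under the middle of its main block, x to its back, z up; at the start 69 to 75 mm inside the mouth. Block x -35 to 35, y -28 to 28, z 0 to 44 mm. Fully out when its origin is 50 mm or more in front of the mouth.
- fin (a point): Middle of the pack's upright grip fin, on its front: 30 mm long in x, 10 mm thick in y, 24 mm high (z 20 to 44 mm over the pack's underside), centre 50 mm ahead of the pack's origin, 32 mm up. At the start wholly under the weighing plate, its tip 4 to 10 mm inside the mouth.
- ears (a point): Middle of the pack's wide back plate, 41 mm behind its origin, 22 mm up: 12 mm thick, 108 wide, 44 high. At each end an ear (|y| 47 to 54) points 10 mm forward. Pulled straight, one ear goes behind the barb and stops at the post after about 36 to 42 mm. Eased back 10 mm or more, the pack slides sideways: 8 mm to the post's side, up to 28 mm to the free side; 19 to 28 mm off the middle it passes.
- charger: Grey open charger, fixed, 150 x 136 mm. Origin on the table under the middle of its bed; x to the end block with three brass contacts, z up. Bed at z = 8 mm, rails up to z = 17 with inner faces y = -60 and 60, open at the front (-x); end block x 47 to 70, up to z = 45. Home: pack flat on the bed, back plate against the end block: pack origin over charger origin, both x the same way.
- rail (a point): Top of the fixed guard rail along the right edge of the table, a tube that runs along the room's x; its end brackets reach 10 mm higher. Go over it.
- tub: White round lidded food tub, 119 mm across, 51 mm high, standing loose on the weighing plate; leave alone. Origin at its underside.
- timer: Kitchen timer, 94 x 68 x 34 mm, lying on the table; leave alone. Origin at its underside.
- bottle: Squeeze bottle, 56 mm across, 184 mm high, standing on the table; leave alone. Origin at its underside.
- cup: Steel measuring cup, 74 x 103 x 74 mm, standing on the table; leave alone. Origin at its underside.

How it is judged (in metres and radians):
On the way:
1. the battery pack is drawn out through the mouth, in front of the scale (x of battery in the frame of scale below -0.045 m), for 0.1 s.
At the end, for the whole second after the job is handed in: The pack lies flat on the charger's bed between the rails, its back plate within 5 mm of the end block, within 12 mm of the middle and 7 degrees of straight, at rest and let go; the tub, timer, bottle and cup are where they were (x of battery in the frame of charger between -0.005 and 0.005 m and y of battery in the frame of charger between -0.012 and 0.012 m and z of battery in the frame of charger between 0.005 and 0.011 m and x of ears in the frame of charger above 0.034 m and angle between the x axis of battery and the x axis of charger, either way round below 0.12 rad and angle between battery's own z axis and vertical below 0.06 rad and linear speed of battery below 0.02 m/s and contact force between the fingers and battery below 0.1 N); the robot touches nothing.
It fails at once if the tub on the scale is moved by more than 20 mm (distance of tub from where it was at the start of the episode above 0.02 m).
It fails at once if the timer is moved by more than 30 mm (distance of timer from where it was at the start of the episode above 0.03 m).
It fails at once if the bottle is moved by more than 30 mm (distance of bottle from where it was at the start of the episode above 0.03 m).
It fails at once if the cup is moved by more than 30 mm (distance of cup from where it was at the start of the episode above 0.03 m).
It also fails if it takes over 72 s, if anything falls off the work surface, if the arm or the gripper's body presses on something with over 40 N, if the wrist force passes 120 N, or if a joint passes its speed limit or range.

## Working session

There is one attempt and no reset: what is moved stays moved. The work goes in short steps, Python scripts to look and compute and a tool call to move; the robot and the scene stay as the last step left them, time stands still between calls to the robot, and variables do not carry over. Pictures are saved under pics/ and viewed, and the job is handed in when it is done.

Besides the shell and the picture viewer there is one more tool, called after "Request:" as name([rows], argument=value, ...), one row to a line, values as JSON. move_arm: Moves the arm, as the interface text tells. Its arguments: {"type":"object","properties":{"motion":{"type":"array","items":{"type":"array"}},"gripper":{"type":"number"}},"required":["motion"]}

```bash
mkdir -p pics; ls
cat > h.py <<'E'
import numpy as np, cv2
from scipy.spatial.transform import Rotation as Rn
from workcell import ctrl
def save(cam,name):
    im=ctrl.get_image(cam); cv2.imwrite(f'pics/{name}.png',im['pixels'][:,:,::-1]); return im
def st():
    o=ctrl.get_obs(); print('t',round(o['t'],2),'pos',np.round(o['ee_pos'],1),'rv',np.round(o['orientation'],3),'q',np.round(o['qpos'],2),'f',np.round(o['ft_force'],1),'w',round(float(o['width']),1)); return o
E
python3 - <<'E'
from h import *
o=st(); print(np.round(Rn.from_rotvec(o['orientation']).as_matrix(),3))
for c in ['scene','side']:
    im=save(c,c+'0')
    for n in ['scale','bay','battery','fin','ears','charger','rail','tub','timer','bottle','cup']:
        r=ctrl.pinpoint(c,n); print(c,n,[(np.round(x['location'],0).tolist(),round(x['p'],2)) for x in r[:2]])
st()
E
```

```text
pics
t 0.0 pos [ 274.9 -560.7  221.9] rv [-2.665e+00  1.662e+00  2.000e-03] q [-1.13  0.42  1.63 -0.    1.09 -0.02] f [ 0.8 -0.5 -0.3] w 87.6
[[ 0.44  -0.898 -0.001]
 [-0.898 -0.44   0.001]
 [-0.002 -0.    -1.   ]]
scene scale [([635.0, -37.0, -1.0], 0.59)]
scene bay [([689.0, -35.0, -2.0], 0.64), ([635.0, -34.0, -0.0], 0.59)]
scene battery [([707.0, -33.0, -1.0], 0.69)]
scene fin [([662.0, -35.0, 32.0], 0.75)]
scene ears [([750.0, -31.0, 24.0], 0.76)]
scene charger [([477.0, 310.0, 1.0], 0.63)]
scene rail [([551.0, -206.0, 144.0], 0.95)]
scene tub [([758.0, -31.0, 109.0], 0.71)]
scene timer [([376.0, 62.0, -1.0], 0.6)]
scene bottle [([611.0, 437.0, -3.0], 0.95)]
scene cup [([631.0, 284.0, -0.0], 0.68)]
side scale [([636.0, -41.0, -2.0], 0.57)]
side bay [([686.0, -36.0, -1.0], 0.8)]
side battery []
side fin [([659.0, -34.0, 33.0], 0.51)]
side ears []
side charger [([484.0, 304.0, 3.0], 0.7)]
side rail [([551.0, -202.0, 146.0], 0.82)]
side tub [([755.0, -31.0, 110.0], 0.63)]
side timer [([376.0, 67.0, 1.0], 0.78)]
side bottle [([614.0, 432.0, -2.0], 0.92)]
side cup [([631.0, 284.0, 5.0], 0.84)]
t 1.2 pos [ 275.1 -561.2  222.7] rv [ 2.666 -1.662  0.   ] q [-1.13  0.42  1.63 -0.    1.09 -0.02] f [ 0.2 -0.2 -0. ] w 87.7
```

View pics/scene0.png

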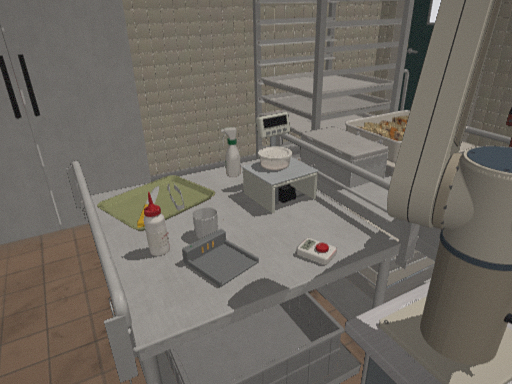

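View pics/side0.png

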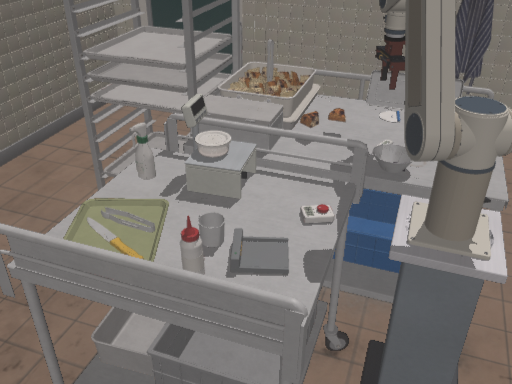

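```bash
cat >> h.py <<'E'
def tool_R(pitch_deg,yaw_deg=0,flip=1):
    # pitch below horizontal, 90=down; yaw heading about world z; jaws horizontal. flip=1: tool x = -y_world
    p,y=np.radians(pitch_deg),np.radians(yaw_deg)
    z=np.array([np.cos(p)*np.cos(y),np.cos(p)*np.sin(y),-np.sin(p)])
    x=flip*np.array([np.sin(y),-np.cos(y),0]); return np.c_[x,np.cross(z,x),z]
def plan(pos,R,o=None):
    o=o or ctrl.get_obs(); R0=Rn.from_rotvec(o['orientation']).as_matrix()
    s=R0.T@(np.array(pos)-o['ee_pos'])/150; w=Rn.from_matrix(R0.T@R).as_rotvec()/np.radians(60)
    print('shift',np.round(s,3),'turn',np.round(w,3)); return s,w
E
python3 - <<'E'
from h import *
o=st(); im=save('wrist','w0'); print(np.round(im['mount'],2)); print(im['camera_matrix'])
plan([400,-35,230],tool_R(90)); plan([400,-35,230],tool_R(90,flip=-1))
rs=[]
for c in ['scene','side']:
    im=ctrl.get_image(c); print(c,'cam pos',np.round(-im['R'].T@im['t']))
    for n in ['charger','scale']:
        r=ctrl.regions_of(c,n)
        if r: cv2.imwrite(f'pics/m_{c}_{n}.png',r[0]['mask'].astype(np.uint8)*255); print(c,n,r[0]['p'])
E
```

```text
t 1.2 pos [ 275.1 -561.2  222.7] rv [ 2.666 -1.662  0.   ] q [-1.13  0.42  1.63 -0.    1.09 -0.02] f [ 0.2 -0.2 -0. ] w 87.7
[[   1.     -0.     -0.      0.53]
 [   0.      0.96    0.28  -76.77]
 [   0.     -0.28    0.96 -162.51]
 [   0.      0.      0.      1.  ]]
[[340.3846332    0.         259.29147158]
 [  0.         340.3846332  189.22168256]
 [  0.           0.           1.        ]]
shift [-2.783 -2.292 -0.049] turn [-0.     0.     0.435]
shift [-2.783 -2.292 -0.049] turn [-0.    -0.    -2.565]
scene cam pos [-293.  603.  608.]
scene charger 0.82
scene scale 0.73
side cam pos [ 135. 1303.  850.]
side charger 0.59
side scale 0.67
```

```bash
python3 -c "
import cv2;im=cv2.imread('pics/scene0.png');cv2.imwrite('pics/sc_crop.png',cv2.resize(im[140:290,170:350],None,fx=4,fy=4,interpolation=cv2.INTER_CUBIC))
im=cv2.imread('pics/side0.png');cv2.imwrite('pics/si_crop.png',cv2.resize(im[200:290,170:310],None,fx=5,fy=5,interpolation=cv2.INTER_CUBIC))"
```

```text
(no output)
```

View pics/sc_crop.png

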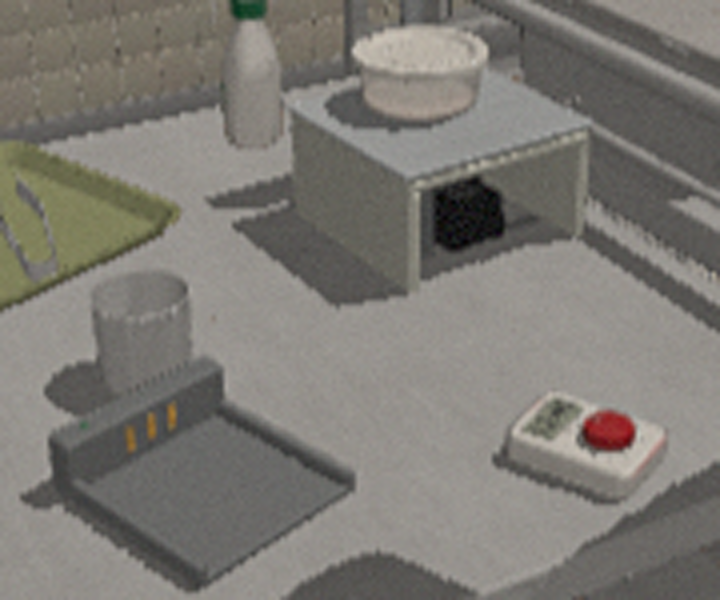

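View pics/si_crop.png

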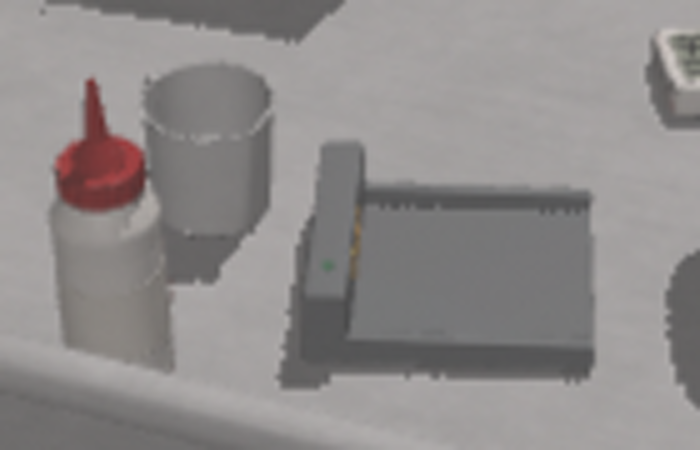

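View pics/w0.png

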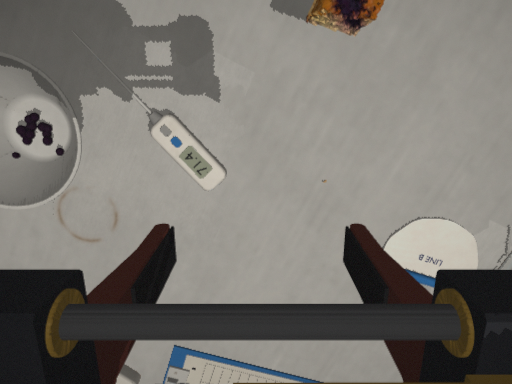

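Request:
move_arm([
  [[-0.2,-0.16,0],[0,0,0]],
  [[-0.4,-0.32,0],[0,0,0]],
  [[-0.6,-0.48,0],[0,0,0]],
  [[-0.8,-0.64,0],[0,0,0]],
  [[-1,-0.8,0],[0,0,0]],
], gripper=1)

```text
t: 2.17
ee_pos: [317.0, -372.5, 222.8]
orientation: [-2.666, 1.662, -0.001]
ft_force: [-0.4, -0.2, 0.0]
width: 87.6
```

Request:
move_arm([
  [[-0.2,-0.16,0],[0,0,0]],
  [[-0.4,-0.32,0],[0,0,0]],
  [[-0.6,-0.48,0],[0,0,0]],
  [[-0.8,-0.64,0],[0,0,0]],
  [[-1,-0.8,0],[0,0,0]],
])

```text
t: 2.8
ee_pos: [358.8, -185.1, 222.9]
orientation: [-2.666, 1.662, -0.001]
ft_force: [-0.6, 0.5, 0.2]
width: 87.8
```

Request:
move_arm([
  [[-0.2,-0.16,0],[0,0,0.1]],
  [[-0.4,-0.32,0],[0,0,0.2]],
  [[-0.6,-0.48,0],[0,0,0.3]],
  [[-0.78,-0.69,0],[0,0,0.43]],
  [[-0.78,-0.69,0],[0,0,0.435]],
])

```text
t: 3.42
ee_pos: [400.9, -33.8, 223.0]
orientation: [-2.225, 2.217, -0.001]
ft_force: [-0.8, 0.2, -0.1]
width: 88.0
```

Run:
```python
from h import *
o=st(); plan([560,-35,230],tool_R(90));plan([480,-35,200],tool_R(60))
```

```text
t 3.42 pos [400.9 -33.8 223. ] rv [-2.225e+00  2.217e+00 -1.000e-03] q [-0.11  0.09  2.09  0.    0.96  1.45] f [-0.8  0.2 -0.1] w 88.0
shift [ 0.011 -1.061 -0.046] turn [-0.001  0.     0.003]
shift [ 0.01  -0.527  0.154] turn [0.499 0.001 0.003]
```

Request:
move_arm([
  [[0,-0.2,0],[0.15,0,0]],
  [[0,-0.4,0.05],[0.3,0,0]],
  [[0,-0.6,0.1],[0.45,0,0]],
  [[0,-0.75,0.1],[0.55,0,0]],
  [[0,-0.75,0.1],[0.6,0,0]],
])

```text
t: 4.05
ee_pos: [512.6, -36.5, 207.4]
orientation: [-1.865, 1.862, -0.604]
ft_force: [-0.1, 1.5, 0.1]
width: 87.4
```

Run:
```python
from h import *
o=st(); im=save('wrist','w1')
R=Rn.from_rotvec(o['orientation']).as_matrix(); print(np.round(R,3))
for n in ['scale','bay','battery','fin','ears']:
    r=ctrl.pinpoint('wrist',n); print(n,[(np.round(x['location'],0).tolist(),round(x['p'],2)) for x in r[:2]])
```

```text
t 4.05 pos [512.6 -36.5 207.4] rv [-1.865  1.862 -0.604] q [-0.14  0.12  2.29  0.66  0.14  0.8 ] f [-0.1  1.5  0.1] w 87.4
[[ 0.001 -0.811  0.585]
 [-1.    -0.002 -0.001]
 [ 0.002 -0.585 -0.811]]
scale []
bay []
battery []
fin [([661.0, -42.0, 31.0], 0.73)]
ears []
```

View pics/w1.png

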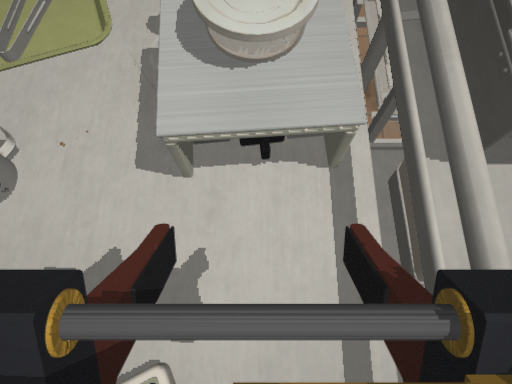

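Request:
move_arm([
  [[0,0,0],[0.05,0,0]],
  [[0,0,0],[0.1,0,0]],
  [[0,0,0],[0.15,0,0]],
  [[0,0,0],[0.2,0,0]],
  [[0,0,0],[0.2,0,0]],
])

```text
t: 4.97
ee_pos: [510.1, -10.4, 204.1]
orientation: [-1.789, 1.739, -0.607]
ft_force: [-0.3, -0.3, 1.0]
width: 88.0
```

Run:
```python
from h import *
o=st(); 
R=Rn.from_rotvec(o['orientation']).as_matrix(); print(np.round(R,3))
plan([560,-35,150],tool_R(45))
```

```text
t 4.97 pos [510.1 -10.4 204.1] rv [-1.789  1.739 -0.607] q [-0.16  0.14  2.37  2.02  0.21 -0.57] f [-0.3 -0.3  1. ] w 88.0
[[ 0.054 -0.74   0.671]
 [-0.996  0.004  0.084]
 [-0.065 -0.673 -0.737]]
shift [ 0.205 -0.004  0.475] turn [ 0.045  0.08  -0.006]
```

Request:
move_arm([
  [[0.1,0,0],[0.03,0.04,0]],
  [[0.2,0,0.05],[0.05,0.08,0]],
  [[0.2,0,0.1],[0.07,0.08,0]],
  [[0.2,0,0.15],[0.1,0.08,0]],
  [[0.2,0,0.2],[0.1,0.08,0]],
])

```text
t: 5.6
ee_pos: [531.4, -37.7, 179.0]
orientation: [-1.715, 1.731, -0.766]
ft_force: [0.2, 0.2, -0.1]
width: 87.7
```

Run:
```python
from h import *
o=st(); im=save('wrist','w2')
R=Rn.from_rotvec(o['orientation']).as_matrix(); print(np.round(R,3))
for n in ['scale','bay','battery','fin','ears']:
    r=ctrl.pinpoint('wrist',n); print(n,[(np.round(x['location'],0).tolist(),round(x['p'],2)) for x in r[:2]])
plan([580,-36,110],tool_R(38))
```

```text
t 5.6 pos [531.4 -37.7 179. ] rv [-1.715  1.731 -0.766] q [-0.16  0.28  2.4   2.82  0.39 -1.37] f [ 0.2  0.2 -0.1] w 87.7
[[-0.006 -0.667  0.745]
 [-1.     0.009 -0.   ]
 [-0.006 -0.745 -0.667]]
scale []
bay []
battery [([713.0, -36.0, 6.0], 0.84)]
fin [([662.0, -40.0, 28.0], 0.94)]
ears []
shift [-0.012  0.13   0.552] turn [ 0.064 -0.001 -0.008]
```

View pics/w2.png

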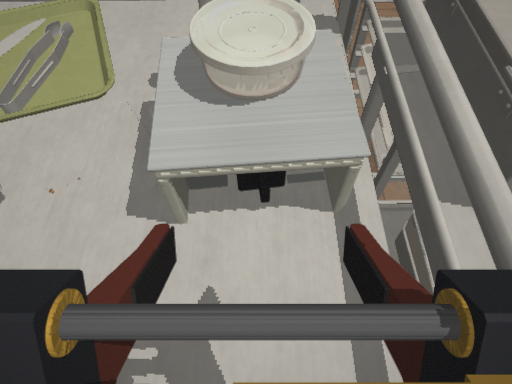

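Request:
move_arm([
  [[0,0.03,0.12],[0.05,0,0]],
  [[0,0.06,0.25],[0.1,0,0]],
  [[0,0.09,0.38],[0.15,0,0]],
  [[0,0.13,0.5],[0.2,0,0]],
  [[0,0.13,0.52],[0.2,0,0]],
])

```text
t: 6.52
ee_pos: [575.6, -37.7, 110.5]
orientation: [-1.575, 1.593, -0.91]
ft_force: [-0.7, 0.4, -0.5]
width: 87.6
```

Run:
```python
from h import *
o=st(); im=save('wrist','w3')
R=Rn.from_rotvec(o['orientation']).as_matrix(); print(np.round(R,3))
for n in ['scale','bay','battery','fin','ears']:
    r=ctrl.pinpoint('wrist',n); print(n,[(np.round(x['location'],0).tolist(),round(x['p'],2)) for x in r[:2]])
a=cv2.imread('pics/w3.png'); cv2.imwrite('pics/w3c.png',cv2.resize(a[50:260,110:400],None,fx=2.7,fy=2.7,interpolation=cv2.INTER_CUBIC))
```

```text
t 6.53 pos [575.6 -37.7 110.5] rv [-1.575  1.593 -0.91 ] q [-0.16  0.67  2.4   2.98  0.97 -1.55] f [-0.7  0.4 -0.5] w 87.6
[[-0.007 -0.501  0.865]
 [-1.     0.009 -0.002]
 [-0.007 -0.865 -0.501]]
scale []
bay [([661.0, -43.0, 34.0], 0.6)]
battery [([712.0, -38.0, 2.0], 0.78)]
fin [([663.0, -44.0, 31.0], 0.77)]
ears []
```

View pics/w3c.png

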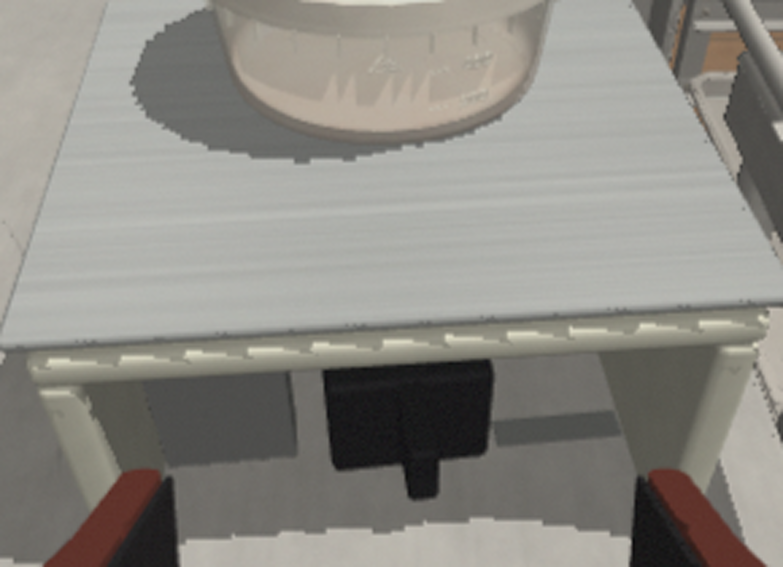

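```bash
cat >> h.py <<'E'
def ray(im,o,uv,z):
    K=im['camera_matrix'];R=Rn.from_rotvec(o['orientation']).as_matrix();M=im['mount']
    d=np.linalg.inv(K)@np.array([uv[0],uv[1],1.]); d=R@(M[:3,:3]@d); c=R@M[:3,3]+o['ee_pos']
    return c+d*(z-c[2])/d[2]
E
python3 - <<'E'
from h import *
o=ctrl.get_obs(); im=ctrl.get_image('wrist')
c=lambda x,y:(110+x/2.7,50+y/2.7)
for nm,uv,z in [('plateL',c(5,350),108),('plateR',c(778,302),108),('postfoot1',c(165,467),0),('postfoot2',c(297,455),0),('packbl',c(335,470),0),('packbr',c(490,452),0),('fintopL',c(400,370),44),('fin tip bot L',c(409,499),20),('fin tip bot R',c(437,497),20),('wallL in foot',c(127,470),0),('flatL',c(497,445),0),('flatR',c(620,435),0)]:
    print(nm,np.round(ray(im,o,uv,z),1))
E
```

```text
plateL [633.1  57.  108. ]
plateR [ 647.5 -132.9  108. ]
postfoot1 [683.  48.   0.]
postfoot2 [6.879e+02 6.000e-01 0.000e+00]
packbl [680.8 -13.6   0. ]
packbr [688.4 -70.1   0. ]
fintopL [687.8 -37.5  44. ]
fin tip bot L [652.8 -40.   20. ]
fin tip bot R [653.5 -49.1  20. ]
wallL in foot [681.8  61.6   0. ]
flatL [691.7 -72.9   0. ]
flatR [ 695.9 -119.1    0. ]
```

Run:
```python
from h import *
o=st(); plan([612,-47,40],tool_R(30,5)); plan([675,-41.5,22],tool_R(30,5))
```

```text
t 6.88 pos [576.5 -38.  114.2] rv [-1.572  1.588 -0.916] q [-0.16  0.66  2.4   2.98  0.97 -1.55] f [0.1 0.1 0. ] w 88.0
shift [0.061 0.311 0.451] turn [-0.004 -0.076 -0.05 ]
shift [0.022 0.207 0.875] turn [-0.004 -0.076 -0.05 ]
```

Request:
move_arm([
  [[0.02,0.08,0.11],[0,-0.02,-0.01]],
  [[0.03,0.16,0.23],[0,-0.04,-0.02]],
  [[0.05,0.24,0.34],[0,-0.06,-0.04]],
  [[0.06,0.31,0.45],[0,-0.076,-0.05]],
  [[0.06,0.31,0.45],[0,-0.076,-0.05]],
])

```text
t: 7.5
ee_pos: [612.0, -47.3, 38.6]
orientation: [-1.637, 1.5, -0.869]
ft_force: [0.4, 0.2, -0.7]
width: 87.6
```

Run:
```python
from h import *
o=st(); im=save('wrist','w4')
R=Rn.from_rotvec(o['orientation']).as_matrix(); print(np.round(R,3))
for n in ['battery','fin']:
    r=ctrl.pinpoint('wrist',n); print(n,[(np.round(x['location'],0).tolist(),round(x['p'],2)) for x in r[:2]])
plan([675,-41.5,22],tool_R(30,5))
```

```text
t 7.5 pos [612.  -47.3  38.6] rv [-1.637  1.5   -0.869] q [-0.24  0.87  2.28  2.82  1.05 -1.57] f [ 0.4  0.2 -0.7] w 87.6
[[ 0.087 -0.496  0.864]
 [-0.996 -0.043  0.075]
 [ 0.    -0.868 -0.497]]
battery [([711.0, -37.0, 4.0], 0.94)]
fin [([661.0, -42.0, 32.0], 0.9)]
shift [ 0.003 -0.11   0.428] turn [-0.003  0.     0.   ]
```

View pics/w4.png

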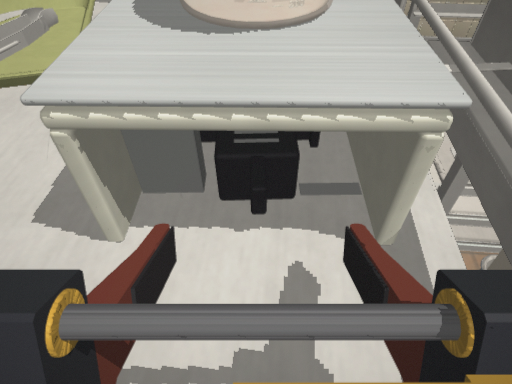

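Request:
move_arm([
  [[0,-0.03,0.1],[0,0,0]],
  [[0,-0.055,0.21],[0,0,0]],
  [[0,-0.08,0.31],[0,0,0]],
  [[0,-0.11,0.41],[0,0,0]],
  [[0,-0.11,0.42],[0,0,0]],
])

```text
t: 8.28
ee_pos: [675.5, -40.9, 21.8]
orientation: [-1.637, 1.498, -0.869]
ft_force: [0.8, 0.0, -0.0]
width: 88.0
```

Run:
```python
from h import *
o=st(); im=save('wrist','w5')
```

```text
t 8.28 pos [675.5 -40.9  21.8] rv [-1.637  1.498 -0.869] q [-0.19  0.89  2.14  2.85  0.95 -1.54] f [ 0.8  0.  -0. ] w 88.0
```

View pics/w5.png

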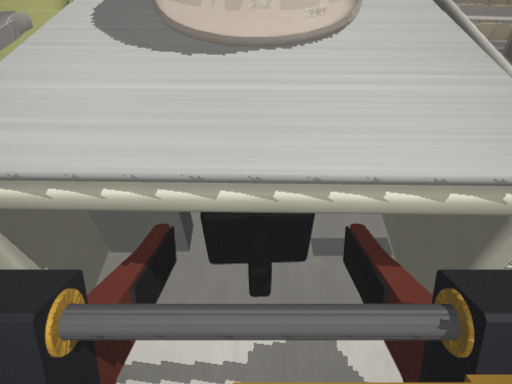

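Request:
move_arm([
  [[0,0,0],[0,0,0]],
  [[0,0,0],[0,0,0]],
  [[0,0,0],[0,0,0]],
  [[0,0,0],[0,0,0]],
  [[0,0,0],[0,0,0]],
], gripper=0)

```text
t: 8.95
ee_pos: [673.8, -41.0, 21.6]
orientation: [-1.638, 1.5, -0.868]
ft_force: [-1.7, 0.7, -0.0]
width: 41.3
```

Run:
```python
from h import *
o=st(); im=save('wrist','w6')
R=tool_R(30,5); sx=np.array([np.cos(.087),np.sin(.087),0]); sy=np.array([-sx[1],sx[0],0])
p=o['ee_pos']
plan(p-22*sx,R); plan(p-22*sx-24*sy,R);
```

```text
t 8.95 pos [673.8 -41.   21.6] rv [-1.638  1.5   -0.868] q [-0.19  0.89  2.15  2.85  0.95 -1.54] f [-1.7  0.7 -0. ] w 41.3
shift [-0.     0.073 -0.128] turn [-0.002  0.001  0.   ]
shift [ 0.16   0.073 -0.128] turn [-0.002  0.001  0.   ]
```

View pics/w6.png

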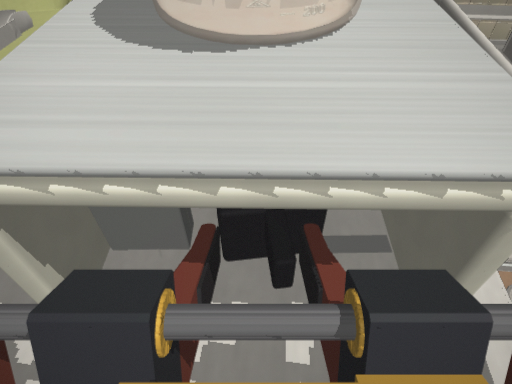

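Request:
move_arm([
  [[0,0,0],[0,0,0]],
  [[0,0,0],[0,0,0]],
  [[0,0,0],[0,0,0]],
  [[0,0,0],[0,0,0]],
  [[0,0,0],[0,0,0]],
], gripper=0)

```text
t: 9.62
ee_pos: [674.2, -41.4, 21.7]
orientation: [-1.637, 1.5, -0.869]
ft_force: [1.3, -1.3, -1.3]
width: 9.6
```

Run:
```python
from h import *
o=st(); im=save('wrist','w7')
```

```text
t 9.62 pos [674.2 -41.4  21.7] rv [-1.637  1.5   -0.869] q [-0.19  0.89  2.15  2.85  0.95 -1.54] f [ 1.3 -1.3 -1.3] w 9.6
```

View pics/w7.png

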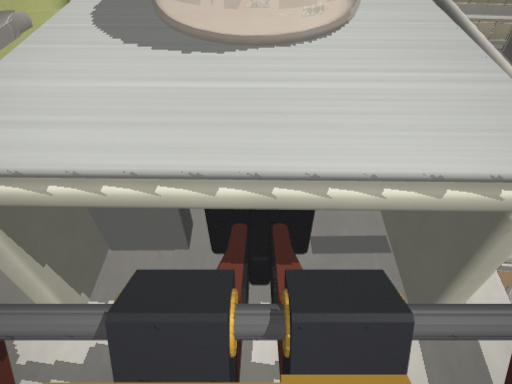

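Request:
move_arm([
  [[0.03,0,0],[0,0,0]],
  [[0.06,0,0],[0,0,0]],
  [[0.09,0,0],[0,0,0]],
  [[0.12,0,0],[0,0,0]],
  [[0.127,0,0],[0,0,0]],
])

```text
t: 10.3
ee_pos: [675.8, -60.7, 21.7]
orientation: [-1.637, 1.5, -0.869]
ft_force: [-0.7, 1.6, -0.5]
width: 9.9
```

Run:
```python
from h import *
o=st(); im=save('wrist','w8')
for c in ['wrist']:
  for n in ['bay','scale','battery','fin','ears']:
    if c!='wrist' : ctrl.get_image(c)
    r=ctrl.pinpoint(c,n); print(c,n,[(np.round(x['location'],0).tolist(),round(x['p'],2)) for x in r[:2]])
```

```text
t 10.3 pos [675.8 -60.7  21.7] rv [-1.637  1.5   -0.869] q [-0.23  0.89  2.14  2.8   0.94 -1.53] f [-0.7  1.6 -0.5] w 9.9
wrist bay []
wrist scale []
wrist battery [([717.0, -58.0, 1.0], 0.6)]
wrist fin [([668.0, -60.0, 31.0], 0.71)]
wrist ears []
```

View pics/w8.png

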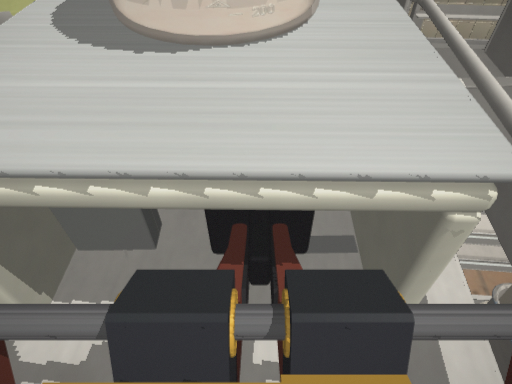

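Run:
```python
from h import *
o=ctrl.get_obs(); im=ctrl.get_image('wrist')
R=Rn.from_rotvec(o['orientation']).as_matrix(); sx=np.array([R[0,2],R[1,2],0]);sx/=np.linalg.norm(sx);sy=np.array([-sx[1],sx[0],0])
f=o['ee_pos']
for nm,uv,z in [('post inner foot',(161,249),0),('packL',(211,250),0),('packR',(308,250),0),('flat far left corner',(355,252),0),('wallR foot front',(360,252),0),('Lmouth corner',(0,180),108),('Rmouth', (494,197),99)]:
    q=ray(im,o,uv,z); print(nm,np.round(q,1),'rel',np.round([(q-f)@sx,(q-f)@sy],1))
```

```text
post inner foot [683.1  -1.9  -0. ] rel [12.4 57.8]
packL [684.9 -31.5   0. ] rel [11.6 28.2]
packR [689.8 -88.4   0. ] rel [ 11.5 -29. ]
flat far left corner [ 690.7 -115.8    0. ] rel [ 10.1 -56.4]
wallR foot front [ 691.  -118.7    0. ] rel [ 10.1 -59.3]
Lmouth corner [630.7   2.  108. ] rel [-39.6  66.2]
Rmouth [ 644.2 -129.6   99. ] rel [-37.5 -66. ]
```

Request:
move_arm([
  [[0.007,-0.012,-0.007],[0,0,0]],
  [[0.007,0.02,-0.06],[0,0,0]],
  [[0.007,0.05,-0.12],[0,0,0]],
  [[0.007,0.08,-0.17],[0,0,0]],
  [[0.007,0.105,-0.21],[0,0,0]],
])

```text
t: 11.28
ee_pos: [639.9, -64.4, 23.4]
orientation: [-1.638, 1.5, -0.868]
ft_force: [0.1, -0.2, -2.8]
width: 9.8
```

Run:
```python
from h import *
o=st(); im=save('wrist','w9')
```

```text
t 11.28 pos [639.9 -64.4  23.4] rv [-1.638  1.5   -0.868] q [-0.26  0.89  2.2   2.78  1.01 -1.55] f [ 0.1 -0.2 -2.8] w 9.8
```

View pics/w9.png

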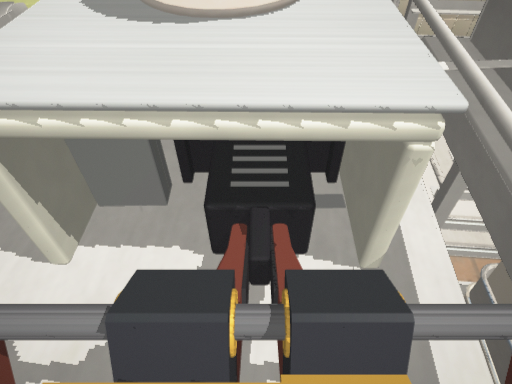

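Request:
move_arm([
  [[0,0.03,-0.06],[0,0,0]],
  [[0,0.065,-0.12],[0,0,0]],
  [[0,0.1,-0.18],[0,0,0]],
  [[0,0.13,-0.23],[0,0,0]],
  [[0,0.15,-0.26],[0,0,0]],
])

```text
t: 11.95
ee_pos: [595.3, -68.4, 23.4]
orientation: [-1.638, 1.5, -0.868]
ft_force: [-0.1, -0.9, -3.3]
width: 9.6
```

Run:
```python
from h import *
o=st(); im=save('wrist','w10')
```

```text
t 11.95 pos [595.3 -68.4  23.4] rv [-1.638  1.5   -0.868] q [-0.31  0.91  2.29  2.76  1.1  -1.59] f [-0.1 -0.9 -3.3] w 9.6
```

View pics/w10.png

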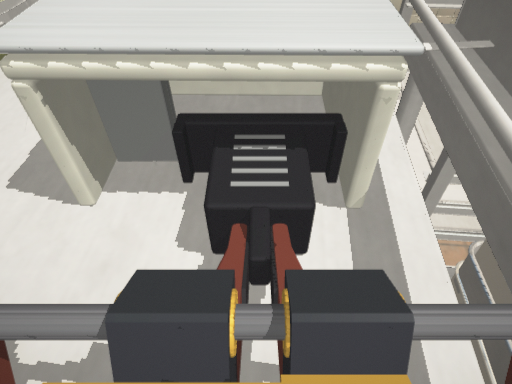

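Request:
move_arm([
  [[0,0.04,-0.07],[0,0,0]],
  [[0,0.08,-0.14],[0,0,0]],
  [[0,0.12,-0.22],[0,0,0]],
  [[0,0.16,-0.29],[0,0,0]],
  [[0,0.2,-0.36],[0,0,0]],
])

```text
t: 12.62
ee_pos: [533.6, -73.9, 24.5]
orientation: [-1.637, 1.5, -0.869]
ft_force: [0.3, 0.1, -3.8]
width: 9.8
```

Run:
```python
from h import *
o=st(); im=save('wrist','w11'); im2=save('scene','s11')
for c in ['scene','side']:
  for n in ['battery','fin','charger']:
    ctrl.get_image(c)
    r=ctrl.pinpoint(c,n); print(c,n,[(np.round(x['location'],0).tolist(),round(x['p'],2)) for x in r[:2]])
plan([480,-75,90],tool_R(30,5))
```

```text
t 12.62 pos [533.6 -73.9  24.5] rv [-1.637  1.5   -0.869] q [-0.39  0.96  2.4   2.7   1.24 -1.67] f [ 0.3  0.1 -3.8] w 9.8
scene battery [([574.0, -67.0, 4.0], 0.55)]
scene fin [([526.0, -69.0, 38.0], 0.92)]
scene charger [([476.0, 311.0, -2.0], 0.6)]
side battery [([577.0, -71.0, -1.0], 0.71)]
side fin [([526.0, -69.0, 34.0], 0.75)]
side charger [([478.0, 308.0, 1.0], 0.75)]
shift [-0.023 -0.198 -0.532] turn [-0.003  0.001  0.001]
```

View pics/s11.png

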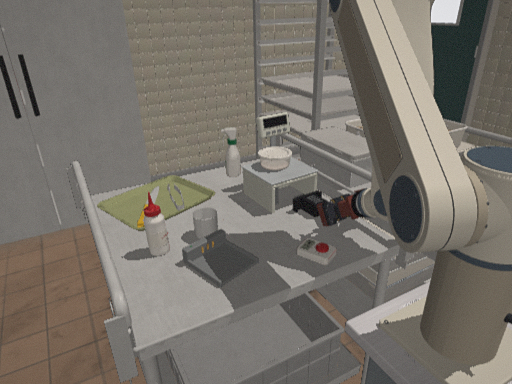

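Request:
move_arm([
  [[0,-0.07,-0.07],[0,0,0]],
  [[-0.05,-0.14,-0.13],[0,0,0]],
  [[-0.12,-0.2,-0.2],[0,0,0]],
  [[-0.2,-0.27,-0.26],[0,0,0]],
  [[-0.28,-0.27,-0.26],[0,0,0]],
])

```text
t: 13.95
ee_pos: [516.7, -32.0, 80.6]
orientation: [-1.637, 1.498, -0.869]
ft_force: [1.0, -0.2, -3.7]
width: 10.0
```

Run:
```python
from h import *
o=st(); im=save('wrist','w12')
R=Rn.from_rotvec(o['orientation']).as_matrix(); print(np.round(R,3))
plan([500,100,75],tool_R(30,5))
```

```text
t 13.95 pos [516.7 -32.   80.6] rv [-1.637  1.498 -0.869] q [-0.27  0.81  2.49  2.81  1.2  -1.63] f [ 1.  -0.2 -3.7] w 10.0
[[ 0.088 -0.495  0.865]
 [-0.996 -0.044  0.076]
 [ 0.    -0.868 -0.497]]
shift [-0.878  0.044 -0.009] turn [-0.003  0.003  0.001]
```

View pics/w12.png

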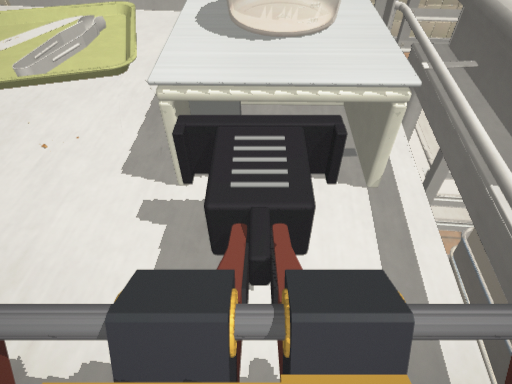

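Request:
move_arm([
  [[-0.18,0,0],[0,0,0]],
  [[-0.36,0,0],[0,0,0]],
  [[-0.54,0,0],[0,0,0]],
  [[-0.72,0,0],[0,0,0]],
  [[-0.88,0,0],[0,0,0]],
])

```text
t: 14.62
ee_pos: [505.0, 99.9, 79.1]
orientation: [-1.639, 1.499, -0.868]
ft_force: [0.3, -0.3, -3.3]
width: 9.7
```

Run:
```python
from h import *
o=st(); im=save('wrist','w13')
for n in ['charger']:
    for f in (ctrl.pinpoint,ctrl.boxes_of):
        r=f('wrist',n); print(n,[(np.round(x['location'],0).tolist(),round(x['p'],2)) for x in r[:2]])
plan([465,220,78],tool_R(30,5))
```

```text
t 14.62 pos [505.   99.9  79.1] rv [-1.639  1.499 -0.868] q [ 0.26  0.82  2.5   3.3   1.23 -1.54] f [ 0.3 -0.3 -3.3] w 9.7
charger []
charger [([524.0, 268.0, 16.0], 0.73)]
shift [-0.819  0.104 -0.163] turn [-0.003  0.004  0.002]
```

View pics/w13.png

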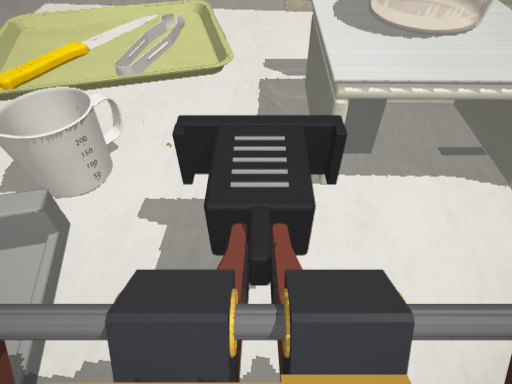

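Run:
```python
from h import *
plan([450,225,92],tool_R(30,5))
```

```text
shift [-0.862  0.071 -0.293] turn [-0.003  0.004  0.002]
```

Request:
move_arm([
  [[-0.1,0.01,-0.1],[0,0,0]],
  [[-0.3,0.02,-0.17],[0,0,0]],
  [[-0.5,0.04,-0.22],[0,0,0]],
  [[-0.7,0.06,-0.26],[0,0,0]],
  [[-0.86,0.07,-0.29],[0,0,0]],
])

```text
t: 15.4
ee_pos: [451.3, 223.3, 91.6]
orientation: [-1.638, 1.5, -0.869]
ft_force: [0.5, 0.3, -3.4]
width: 10.1
```

Run:
```python
from h import *
o=st(); im=save('wrist','w14')
R=Rn.from_rotvec(o['orientation']).as_matrix(); print(np.round(R,3))
for n in ['charger']:
    for f in (ctrl.pinpoint,ctrl.boxes_of):
        r=f('wrist',n); print(n,[(np.round(x['location'],0).tolist(),round(x['p'],2)) for x in r[:2]])
```

```text
t 15.4 pos [451.3 223.3  91.6] rv [-1.638  1.5   -0.869] q [ 0.78  0.75  2.46  3.81  1.11 -1.52] f [ 0.5  0.3 -3.4] w 10.1
[[ 0.087 -0.496  0.864]
 [-0.996 -0.044  0.076]
 [ 0.    -0.867 -0.498]]
charger [([478.0, 311.0, -0.0], 0.57)]
charger [([496.0, 336.0, 10.0], 0.84)]
```

View pics/w14.png

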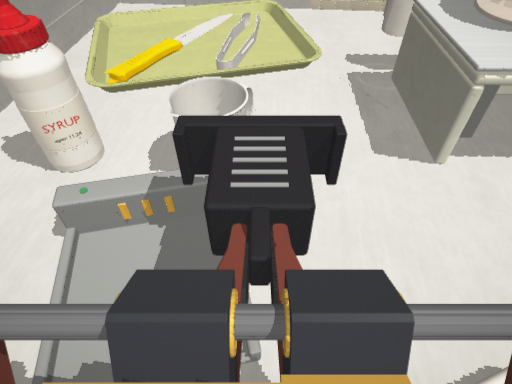

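Run:
```python
import cv2
a=cv2.imread('pics/w14.png'); cv2.imwrite('pics/w14c.png',cv2.resize(a[160:384,20:260],None,fx=2.6,fy=2.6,interpolation=cv2.INTER_CUBIC))
```

```text
(no output)
```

View pics/w14c.png

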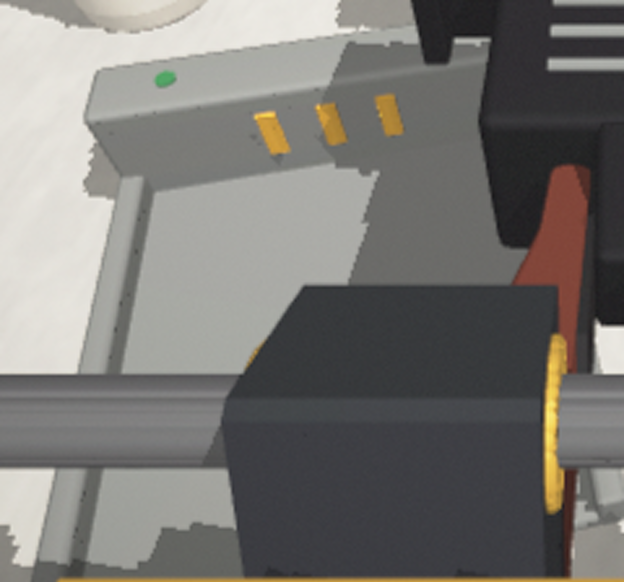

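Run:
```python
from h import *
o=ctrl.get_obs(); im=ctrl.get_image('wrist')
c=lambda x,y:(20+x/2.6,160+y/2.6)
P={}
for nm,uv,z in [('topL',c(88,122),45),('topR',c(485,58),45),('backL',c(98,72),45),('backR',c(340,38),45),('bedL',c(155,190),8),('bedR',c(360,158),8),('railTopInFar',c(152,180),17),('railTopInNear',c(92,530),17),('cont',c(331,123),27)]:
    P[nm]=ray(im,o,uv,z); print(nm,np.round(P[nm],1))
def yaw(a,b): d=P[b]-P[a]; return np.degrees(np.arctan2(d[1],d[0]))
print('top',yaw('topL','topR')+90,'back',yaw('backL','backR')+90,'bed',yaw('bedL','bedR')+90,'rail',yaw('railTopInNear','railTopInFar'))
```

```text
topL [505.1 384.4  45. ]
topR [541.3 274.4  45. ]
backL [524.9 391.7  45. ]
backR [546.2 322.2  45. ]
bedL [508.6 380.4   8. ]
bedR [527.3 318.2   8. ]
railTopInFar [506.  376.7  17. ]
railTopInNear [406.3 343.9  17. ]
cont [525.8 323.   27. ]
top 18.179754310549768 back 17.025185137137385 bed 16.73534719950497 rail 18.167427435820567
```

Run:
```python
from h import *
plan([424.7,289.6,65],tool_R(30,17.5))
```

```text
shift [-0.461  0.224 -0.032] turn [-0.003 -0.18  -0.104]
```

Request:
move_arm([
  [[-0.12,0,-0.06],[0,-0.05,-0.03]],
  [[-0.24,0.03,-0.12],[0,-0.1,-0.06]],
  [[-0.36,0.06,-0.13],[0,-0.15,-0.08]],
  [[-0.46,0.1,-0.1],[0,-0.18,-0.1]],
  [[-0.46,0.16,-0.06],[0,-0.18,-0.104]],
])

```text
t: 16.23
ee_pos: [426.0, 291.0, 75.0]
orientation: [-1.762, 1.29, -0.748]
ft_force: [-0.4, 0.7, -3.8]
width: 9.8
```

Run:
```python
from h import *
o=st(); im=save('wrist','w15')
plan([424.7,289.6,56],tool_R(30,17.5))
im=save('scene','s15');im=save('side','i15')
a=cv2.imread('pics/s15.png')[200:300,150:300]; b=cv2.imread('pics/i15.png')[200:290,170:310]
cv2.imwrite('pics/c15.png',np.vstack([cv2.resize(a,(600,380)),cv2.resize(b,(600,220*600//600))]))
```

```text
t 16.23 pos [426. 291.  75.] rv [-1.762  1.29  -0.748] q [ 0.85  0.81  2.46  3.65  1.16 -1.5 ] f [-0.4  0.7 -3.8] w 9.8
shift [0.002 0.105 0.05 ] turn [-0.002 -0.     0.001]
```

View pics/w15.png

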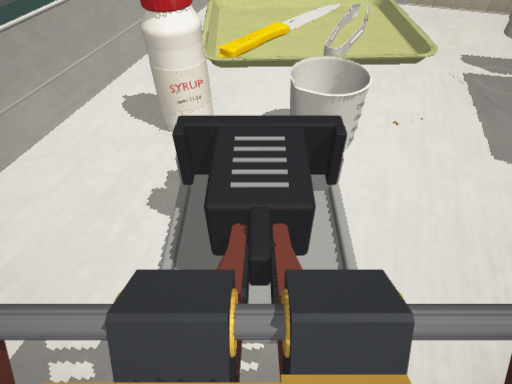

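View pics/c15.png

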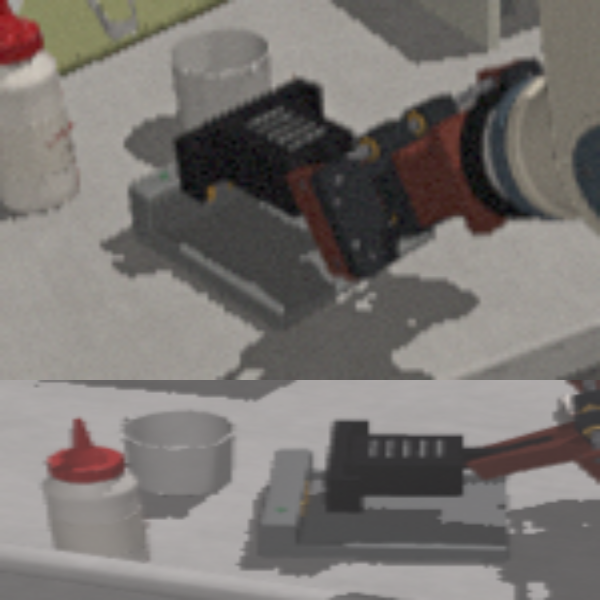

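Run:
```python
import cv2
a=cv2.imread('pics/w15.png'); cv2.imwrite('pics/w15c.png',cv2.resize(a[170:275,140:380],None,fx=3.3,fy=3.3,interpolation=cv2.INTER_CUBIC))
```

```text
(no output)
```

View pics/w15c.png

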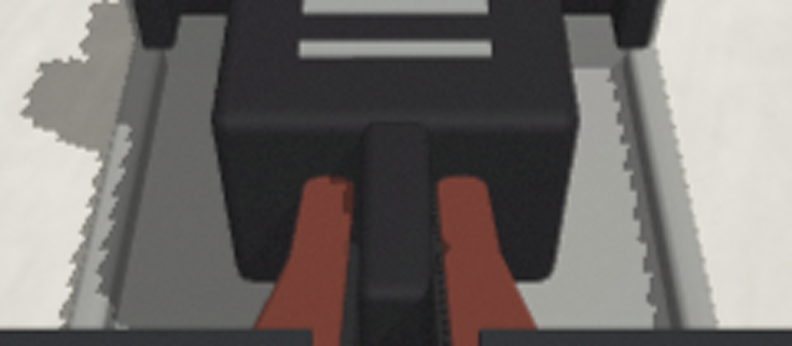

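Run:
```python
from h import *
o=ctrl.get_obs(); im=ctrl.get_image('wrist')
R=Rn.from_rotvec(o['orientation']).as_matrix(); sx=np.array([R[0,2],R[1,2],0]);sx/=np.linalg.norm(sx);sy=np.array([-sx[1],sx[0],0]); print('heading',np.degrees(np.arctan2(sx[1],sx[0])))
c=lambda x,y:(140+x/3.3,170+y/3.3)
for uv,z in [((70,310),17),((128,60),17),((712,310),17),((662,60),17),((115,310),8),((165,60),8),((655,310),8),((614,70),8)]:
    q=ray(im,o,c(*uv),z)-o['ee_pos']; print(uv,z,np.round([q@sx,q@sy],1))
```

```text
heading 17.414363957448025
(70, 310) 17 [23.7 67.1]
(128, 60) 17 [96.4 67. ]
(712, 310) 17 [ 23.8 -66.9]
(662, 60) 17 [ 96.6 -68.5]
(115, 310) 8 [29.3 60.3]
(165, 60) 8 [105.2  60.1]
(655, 310) 8 [ 29.4 -57.4]
(614, 70) 8 [101.6 -58.3]
```

Request:
move_arm([
  [[0,0.06,0.035],[0,0,0]],
  [[0,0.12,0.07],[0,0,0]],
  [[0,0.18,0.103],[0,0,0]],
  [[0,0.23,0.132],[0,0,0]],
  [[0,0.258,0.148],[0,0,0]],
])

```text
t: 17.05
ee_pos: [425.9, 290.1, 30.5]
orientation: [-1.761, 1.29, -0.75]
ft_force: [-3.2, -0.6, 2.7]
width: 9.4
```

Run:
```python
from h import *
o=st(); im=save('wrist','w16'); im=save('side','i16')
b=cv2.imread('pics/i16.png')[200:290,170:310]
cv2.imwrite('pics/c16.png',cv2.resize(b,None,fx=5,fy=5))
R=Rn.from_rotvec(o['orientation']).as_matrix(); sx=np.array([R[0,2],R[1,2],0]);sx/=np.linalg.norm(sx);print(plan(o['ee_pos']+10*sx,R))
```

```text
t 17.05 pos [425.9 290.1  30.5] rv [-1.761  1.29  -0.75 ] q [ 0.85  0.96  2.43  3.63  1.26 -1.44] f [-3.2 -0.6  2.7] w 9.4
shift [ 0.    -0.033  0.058] turn [ 0. -0. -0.]
(array([ 0.00029615, -0.03266354,  0.05757959]), array([ 4.97096053e-04, -9.98707247e-05, -1.76368016e-04]))
```

View pics/w16.png

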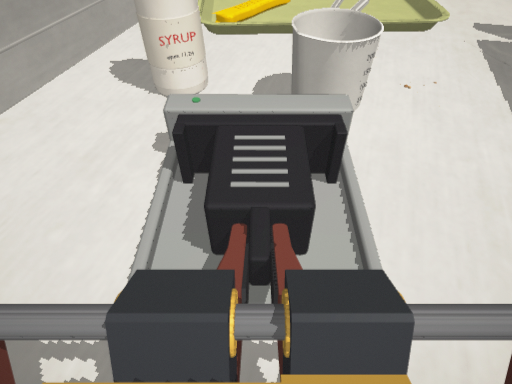

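View pics/c16.png

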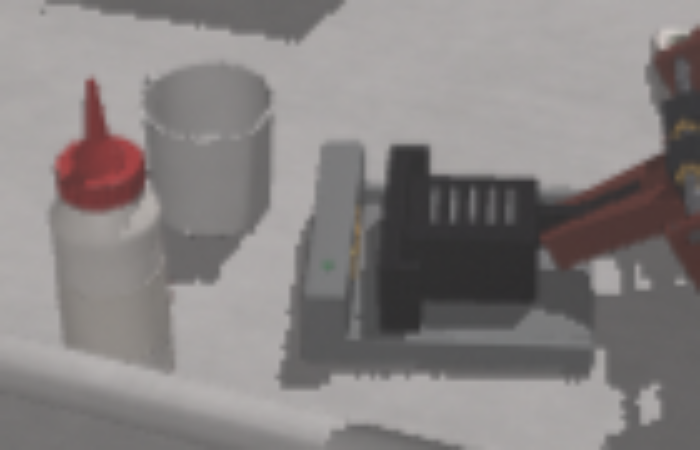

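Request:
move_arm([
  [[0,-0.015,0.02],[0,0,0]],
  [[0,-0.025,0.04],[0,0,0]],
  [[0,-0.035,0.055],[0,0,0]],
  [[0,-0.04,0.065],[0,0,0]],
  [[0,-0.045,0.075],[0,0,0]],
])

```text
t: 17.77
ee_pos: [438.4, 294.1, 30.9]
orientation: [-1.762, 1.292, -0.749]
ft_force: [-0.3, 0.1, -3.0]
width: 9.8
```

Run:
```python
from h import *
o=st(); im=save('wrist','w17'); im=save('side','i17')
b=cv2.imread('pics/i17.png')[200:290,170:310]
cv2.imwrite('pics/c17.png',cv2.resize(b,None,fx=5,fy=5))
```

```text
t 17.77 pos [438.4 294.1  30.9] rv [-1.762  1.292 -0.749] q [ 0.82  0.94  2.41  3.61  1.23 -1.46] f [-0.3  0.1 -3. ] w 9.8
```

View pics/c17.png

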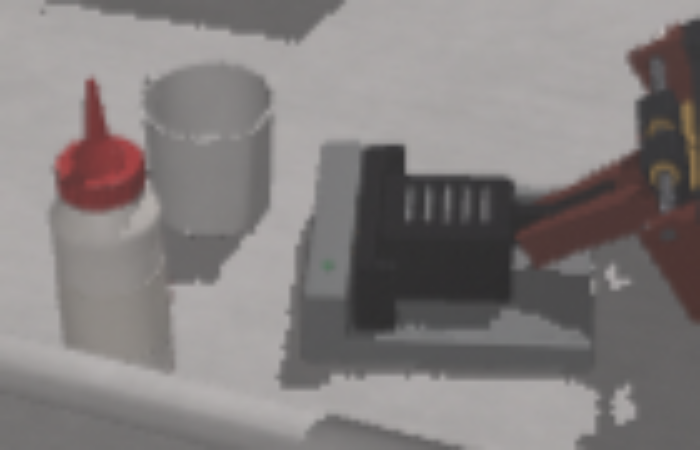

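Request:
move_arm([
  [[0,0.005,0.01],[0,0,0]],
  [[0,0,0.018],[0,0,0]],
  [[0,-0.005,0.027],[0,0,0]],
  [[0,-0.005,0.027],[0,0,0]],
  [[0,-0.005,0.027],[0,0,0]],
])

```text
t: 18.5
ee_pos: [440.0, 294.7, 29.7]
orientation: [-1.766, 1.29, -0.747]
ft_force: [-17.5, -0.4, 8.6]
width: 9.8
```

Run:
```python
from h import *
o=st()
```

```text
t 18.5 pos [440.  294.7  29.7] rv [-1.766  1.29  -0.747] q [ 0.82  0.94  2.4   3.61  1.23 -1.47] f [-17.5  -0.4   8.6] w 9.8
```

Request:
move_arm([
  [[0,0,-0.005],[0,0,0]],
  [[0,0,-0.008],[0,0,0]],
  [[0,0,-0.008],[0,0,0]],
  [[0,0,-0.008],[0,0,0]],
  [[0,0,-0.008],[0,0,0]],
], gripper=1)

```text
t: 19.12
ee_pos: [441.3, 295.1, 30.2]
orientation: [-1.762, 1.292, -0.749]
ft_force: [0.3, -0.8, 0.5]
width: 56.3
```

Request:
move_arm([
  [[0,0,0],[0,0,0]],
  [[0,0,0],[0,0,0]],
  [[0,0,0],[0,0,0]],
  [[0,0,0],[0,0,0]],
  [[0,0,0],[0,0,0]],
], gripper=1)

```text
t: 19.75
ee_pos: [441.0, 294.9, 30.0]
orientation: [-1.762, 1.292, -0.749]
ft_force: [0.5, -0.2, -0.5]
width: 87.8
```

Run:
```python
from h import *
o=st(); im=save('wrist','w18')
```

```text
t 19.75 pos [441.  294.9  30. ] rv [-1.762  1.292 -0.749] q [ 0.82  0.94  2.4   3.61  1.23 -1.47] f [ 0.5 -0.2 -0.5] w 87.8
```

View pics/w18.png

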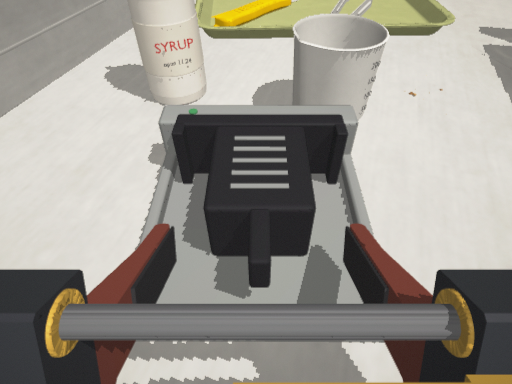

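Request:
move_arm([
  [[0,0,-0.08],[0,0,0]],
  [[0,0,-0.16],[0,0,0]],
  [[0,-0.1,-0.24],[0,0,0]],
  [[0,-0.2,-0.3],[0,0,0]],
  [[0,-0.3,-0.35],[0,0,0]],
])

```text
t: 20.42
ee_pos: [417.8, 287.6, 95.8]
orientation: [-1.764, 1.291, -0.748]
ft_force: [0.3, -0.5, -0.3]
width: 88.0
```

Run:
```python
from h import *
o=st(); im=save('wrist','w19'); save('side','i19'); save('scene','s19')
for c in ['wrist','scene','side']:
  for n in ['battery','ears','charger','tub','timer','bottle','cup']:
    r=ctrl.pinpoint(c,n); print(c,n,[(np.round(x['location'],0).tolist(),round(x['p'],2)) for x in r[:1]])
a=cv2.imread('pics/s19.png')[200:300,150:300]; b=cv2.imread('pics/i19.png')[200:290,170:310]
cv2.imwrite('pics/c19.png',np.hstack([cv2.resize(a,(400,300)),cv2.resize(b,(400,300))]))
```

```text
t 20.43 pos [417.8 287.6  95.8] rv [-1.764  1.291 -0.748] q [ 0.86  0.74  2.48  3.67  1.12 -1.52] f [ 0.3 -0.5 -0.3] w 88.0
wrist battery [([478.0, 304.0, 14.0], 0.97)]
wrist ears [([521.0, 317.0, 31.0], 0.83)]
wrist charger []
wrist tub []
wrist timer []
wrist bottle [([612.0, 431.0, -2.0], 0.67)]
wrist cup [([632.0, 287.0, 4.0], 0.66)]
scene battery [([478.0, 310.0, 8.0], 0.79)]
scene ears [([518.0, 320.0, 33.0], 0.81)]
scene charger [([480.0, 313.0, 3.0], 0.89)]
scene tub [([376.0, 65.0, -0.0], 0.71)]
scene timer [([373.0, 64.0, -1.0], 0.64)]
scene bottle [([609.0, 434.0, -2.0], 0.8)]
scene cup [([633.0, 283.0, 1.0], 0.63)]
side battery [([477.0, 306.0, 6.0], 0.92)]
side ears [([520.0, 316.0, 31.0], 0.87)]
side charger [([479.0, 308.0, 1.0], 0.68)]
side tub [([756.0, -34.0, 112.0], 0.68)]
side timer [([378.0, 69.0, -2.0], 0.63)]
side bottle [([610.0, 432.0, -5.0], 0.62)]
side cup [([629.0, 282.0, 3.0], 0.94)]
```

View pics/c19.png

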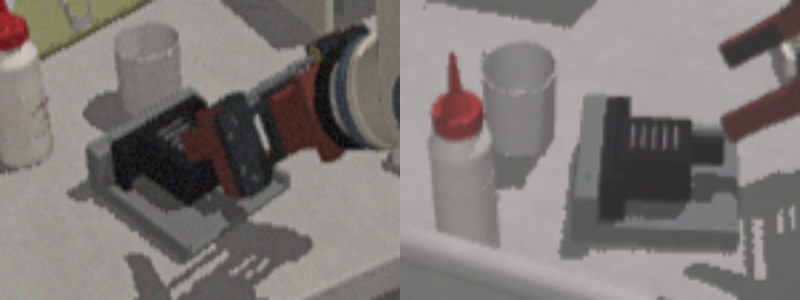

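View pics/w19.png

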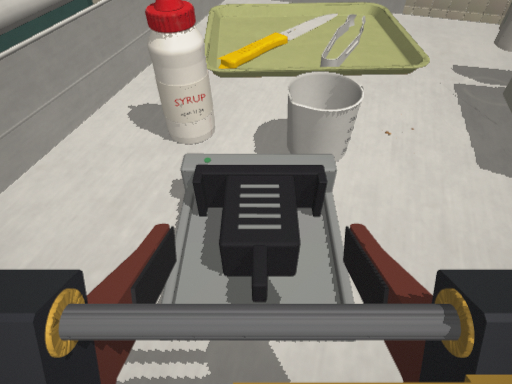

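Run:
```python
from h import *
o=st(); print(np.round(o['qvel'],3)); print(ctrl.close_job())
```

```text
t 21.62 pos [418.9 288.   95.2] rv [-1.762  1.292 -0.749] q [ 0.86  0.75  2.48  3.67  1.12 -1.52] f [ 0.6 -0.3  0.5] w 87.7
[ 0.    -0.     0.002  0.001  0.003  0.001]
the job is handed in; nothing more can be done
None
```

The pack is out of the bay and lies flat in the charger, back plate against the end block, and let go. I handed the job in at 21.6 s of the 72 s.

- **Drawing it out:** The wrist camera showed the post on the left side of the bay. So I skipped pulling until the pack caught. I gripped the fin with the tool pitched 30° below horizontal, slid the pack about 20 mm to the free right side, and drew it out past the post. It never caught. Clear of the mouth, its origin was about 60 mm in front of the scale.
- **Placing it:** I carried it over with the same grip, lowered it between the charger rails and pushed it against the end block until the wrist force read about 17 N. Then I opened the gripper and backed away.

**Last checks**
- **Pack against charger:** The side camera put the pack at (477, 306, 6) mm and the charger at (479, 308, 1) mm. The scene camera put them at (478, 310, 8) and (480, 313, 3) mm. Both agree to about 3 mm in plan, within the detectors' roughly 4 mm error.
- **Fit:** The wrist and side pictures show the pack straight, centred and flush with the end block.
- **Robot:** It was touching nothing, with the wrist force under 1 N.
- **Other things:** The timer, bottle, cup and tub were within about 5 mm of where they started.

**Readings that disagreed**
- The wrist camera's pack height of 14 mm is above the 6 to 8 mm from the other two cameras. I took it as detector error, because the pictures show the pack flat.
- The scene camera's last "tub" reading was at the timer's position, a mix-up. The side camera had the tub in its place at (756, -34, 112) mm.

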